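# Close up the sambal bench for the night

## Task

Close up the sambal bench: put every cake of palm sugar into the steel bowl, then set the bowl's metal cover on it and the wooden cover on the glass jar, each seated level in its rim. Press the flip caps of the two red-capped spice tubes fully shut, and flip the cap of the washed, white-capped tube well open (standing roughly upright) and leave it so to air. Leave the bowl and jar standing upright and everything else on the bench undisturbed.

Things in the scene. Friction and masses are not known exactly. Their poses are not given: they have to be found in the camera images.
- bowl_rim (a point): Centre of the mouth of the open stainless steel bowl, at rim height; z up. Bowl: outer rim diameter 160 mm, height 70 mm, wall 4 mm, inner floor 4 mm up and about 110 mm across, widening to 142 mm at 25 mm up and 152 mm at the mouth. Loose, 0.45 kg, stands on the bench.
- jar_rim (a point): Centre of the mouth of the small open glass jar, at rim height; z up. Jar: outer diameter 80 mm, height 70 mm, wall 4 mm, mouth 72 mm. Loose, 0.3 kg, stands on the bench.
- bowl_cover: Steel bowl's loose cover: flat bright metal disc 172 mm diameter and 6 mm thick, a locating disc 138 mm diameter and 8 mm deep under it and a black cylindrical knob 26 mm diameter on top. About 0.22 kg. Origin: centre of the locating disc's underside, z up; rim-bearing face at z = 8 mm, disc top at z = 14 mm, knob from z = 14 to 48 mm. Seated, its origin is 8 mm below the bowl's rim.
- jar_cover: Glass jar's loose wooden cover: disc 92 mm diameter and 6 mm thick, a locating disc 60 mm diameter and 8 mm deep under it, and a dark wooden cylindrical knob 26 mm diameter on top. About 0.08 kg. Origin: centre of the locating disc's underside, z up; rim-bearing face at z = 8 mm, disc top at z = 14 mm, knob from z = 14 to 48 mm. Seated, its origin is 8 mm below the jar's rim.
- sugar1_mid (a point): Centre of palm-sugar cake 1, a hard dark brown puck 56 mm in diameter (53 mm at the top) and 30 mm tall, about 90 g, lying on the bench at first. None if absent: two to four cakes are present.
- sugar2_mid (a point): Centre of palm-sugar cake 2, a hard dark brown puck 56 mm in diameter (53 mm at the top) and 30 mm tall, about 90 g, lying on the bench at first. None if absent: two to four cakes are present.
- sugar3_mid (a point): Centre of palm-sugar cake 3, a hard dark brown puck 56 mm in diameter (53 mm at the top) and 30 mm tall, about 90 g, lying on the bench at first. None if absent: two to four cakes are present.
- sugar4_mid (a point): Centre of palm-sugar cake 4, a hard dark brown puck 56 mm in diameter (53 mm at the top) and 30 mm tall, about 90 g, lying on the bench at first. None if absent: two to four cakes are present.
- cap_red_a (a joint): Hinged flip cap of a spice tube filled with orange spice, with a red cap. 0 = fully shut, grows as it opens, 1.9 rad = stop; 1.57 = standing upright. The hinge is stiff (about 0.06 N m) and the cap stays at whatever angle it is left.
- tube_red_a_hinge (a point): Point on the hinge axis of a spice tube filled with orange spice, with a red cap, about 105 mm above the bench. y: hinge axis; -x: to the tube's front, where the tab lies when shut. Tube fixed upright in the rack, 44 mm diameter, axis 26 mm in front of the hinge; tubes 65 mm apart. Cap: disc 48 mm diameter, 10 mm thick, shut: centre 26 mm in front of the hinge, top 5 mm above it.
- cap_red_a_tab (a point): Grip point of the straight thumb tab on the flip cap of a spice tube filled with orange spice, with a red cap, 75 mm from the hinge axis; moves with the cap. The tab is a bar 12 mm wide (along the hinge axis), 10 mm thick, from 46 to 86 mm from the hinge, pointing to the front when shut, up when the cap stands open at 1.57.
- cap_red_b (a joint): Hinged flip cap of a spice tube filled with brown spice, with a red cap. 0 = fully shut, grows as it opens, 1.9 rad = stop; 1.57 = standing upright. The hinge is stiff (about 0.06 N m) and the cap stays at whatever angle it is left.
- tube_red_b_hinge (a point): Point on the hinge axis of a spice tube filled with brown spice, with a red cap, about 105 mm above the bench. y: hinge axis; -x: to the tube's front, where the tab lies when shut. Tube fixed upright in the rack, 44 mm diameter, axis 26 mm in front of the hinge; tubes 65 mm apart. Cap: disc 48 mm diameter, 10 mm thick, shut: centre 26 mm in front of the hinge, top 5 mm above it.
- cap_red_b_tab (a point): Grip point of the straight thumb tab on the flip cap of a spice tube filled with brown spice, with a red cap, 75 mm from the hinge axis; moves with the cap. The tab is a bar 12 mm wide (along the hinge axis), 10 mm thick, from 46 to 86 mm from the hinge, pointing to the front when shut, up when the cap stands open at 1.57.
- cap_white (a joint): Hinged flip cap of the washed, empty clear tube, with a white cap. 0 = fully shut, grows as it opens, 1.9 rad = stop; 1.57 = standing upright. The hinge is stiff (about 0.06 N m) and the cap stays at whatever angle it is left.
- tube_white_hinge (a point): Point on the hinge axis of the washed, empty clear tube, with a white cap, about 105 mm above the bench. y: hinge axis; -x: to the tube's front, where the tab lies when shut. Tube fixed upright in the rack, 44 mm diameter, axis 26 mm in front of the hinge; tubes 65 mm apart. Cap: disc 48 mm diameter, 10 mm thick, shut: centre 26 mm in front of the hinge, top 5 mm above it.
- cap_white_tab (a point): Grip point of the straight thumb tab on the flip cap of the washed, empty clear tube, with a white cap, 75 mm from the hinge axis; moves with the cap. The tab is a bar 12 mm wide (along the hinge axis), 10 mm thick, from 46 to 86 mm from the hinge, pointing to the front when shut, up when the cap stands open at 1.57.
- can: Bystander, leave alone: paper-labelled can, 66 mm diameter, 85 mm tall. Origin: centre of its underside.
- mug: Bystander, leave alone: blue mug with a handle, 76 mm diameter, 85 mm tall. Origin: centre of its underside.
- bottle: Bystander, leave alone: amber sauce bottle with a red top, 60 mm diameter, 190 mm tall. Origin: centre of its underside.
- spoon: Bystander, leave alone: wooden spoon about 200 mm long, lying on the bench behind the rack. Origin: centre of its underside.
- saucer: Bystander, leave alone: white saucer, 90 mm diameter, 18 mm high. Origin: centre of its underside.
- tin: Bystander, leave alone: green tin, 60 mm diameter, 70 mm tall. Origin: centre of its underside.
Things that resemble listed ones, but are neither listed nor needed, are in the scene too. What is shaped like the part that bears jar_rim but turquoise or yellow is not meant. What is shaped like the part that bears sugar3_mid but blue or green is not meant.

How it is judged (in metres and radians):
On the way, in this order (a step that is already met when the one before it is completed fails the run):
1. every palm-sugar cake present lies in the steel bowl (horizontal distance between each of sugar1_mid, sugar2_mid, sugar3_mid, sugar4_mid and bowl_rim below 0.068 m and z of sugar1_mid in the frame of bowl_rim between -0.062 and -0.01 m and z of sugar2_mid in the frame of bowl_rim between -0.062 and -0.01 m and z of sugar3_mid in the frame of bowl_rim between -0.062 and -0.01 m and z of sugar4_mid in the frame of bowl_rim between -0.062 and -0.01 m), for 0.2 s.
2. the metal cover sits level in the bowl's rim over the sugar (all of step 1 and horizontal distance between bowl_cover and bowl_rim below 0.011 m and z of bowl_cover in the frame of bowl_rim between -0.012 and -0.004 m and angle between bowl_cover's own z axis and vertical below 0.06 rad), for 0.2 s.
At the end, for the whole second after the job is handed in: Sugar inside the bowl (centre within 68 mm of its axis, under 60 mm up); each cover seated in its rim (centred to 11 mm, height to 4 mm, tilt under 0.06 rad); bowl and jar upright on the bench, all at rest; red caps under 0.06 rad, white cap over 1.0 rad (all of step 2 and angle between each of bowl_rim, jar_cover, jar_rim's own z axis and vertical below 0.06 rad and height (world z) of each of bowl_rim, jar_rim below 0.076 m and horizontal distance between jar_cover and jar_rim below 0.011 m and z of jar_cover in the frame of jar_rim between -0.012 and -0.004 m and linear speed of each of bowl_cover, jar_cover below 0.02 m/s and value of joint each of cap_red_a, cap_red_b below 0.06 rad and value of joint cap_white above 1 rad); the robot touches nothing.
It fails at once if a bystander (can, mug, bottle, spoon, saucer, tin) is pushed more than 40 mm (distance of any of can, mug, bottle, spoon, saucer, tin from where it was at the start of the episode above 0.04 m).
It fails at once if the bowl or the jar is tipped over (angle between any of bowl_rim, jar_rim's own z axis and vertical above 0.6 rad).
Of sugar1, sugar2, sugar3, sugar4 only 2 to 4 are there at a start; the rules pass over those that are not, and their reading is None.
At some moment in a run one of sugar1, sugar2, sugar3, sugar4, jar_cover, bowl_cover may be knocked a few centimetres aside while the robot is not near it.
Once in a run the grip may slacken for a moment while it holds something.
It also fails if it takes over 210 s, if anything falls off the work surface, if the arm or the gripper's body presses on something with over 40 N, if the wrist force passes 120 N, or if a joint passes its speed limit or range.

## Robot

A 6-joint arm with a two-finger parallel gripper is mounted at the origin on the work surface. World frame = base frame: x ahead of the robot, y to its left, z up, the work surface at z = 0. Lengths are in mm, angles in rad, forces in N, time in s.
With the tool pointing down it reaches from about 275 to 850 mm from the base axis. Payload 19 kg.
Tool frame: the origin (TCP) lies on the mounting face of the last link; the fingertips stand 173 mm ahead of it and the grasp point (between the pads) lies 155 mm ahead of it; y points along the fingers, z is the direction in which the jaws open and shut, and the axes are right-handed (so a half turn about y gives the same grasp; the last joint's range is limited). The gripper opens to 85 mm and grips with 20 to 120 N. Pads are 22 mm wide; open, the fingers measure 114 mm over their backs; the gripper's body (76 mm by 85 mm) begins 54 mm behind the grasp point. The pads swing forward as they close: fully open they stand 13 mm farther back than shut.
Start: joints at [-1.479, 0.15, 1.437, -0, 1.554, -0.134], TCP at [128.712, -560.397, 404.667] pointing down, gripper open.
Joint ranges: [-2.8, 2.8], [-0.68, 2.1], [0.12, 2.68], [-1.39, 4.53], [0.16, 2.79], [-2.81, 2.81]. Speed limits (rad/s): [1.89, 1.89, 2.22, 3.01, 3.01, 3.01].

## Interface

Orientations are given as a unit quaternion [w, x, y, z].
In Python, from station import manip gives the robot as it stands. The module is installed in compiled form; this text tells all that it offers. Calls block until the motion is done:
- manip.goto(position, orientation): joint-space move of the TCP to a pose.
- manip.servo_line(position, ori=None, v=150): straight line of the TCP; ori=None keeps the orientation; v is the mean speed in mm/s.
- manip.move_j(angles): joint-space move.
- manip.open_gripper() and manip.close_gripper(strength=None): open the fingers fully, or close them until they stop; strength is the grip in N (None keeps the last).
- manip.wait(seconds).
- manip.solve_ik(position, orientation): joint angles nearest the present ones, or None.
- manip.observe(): the state.
- manip.camera(name): name is "side" or "top"; returns a dict with "pixels" (384x512x3 uint8, red, green, blue), "fx", "fy", "cx", "cy" (pixels), "rvec" (rotation vector, rad) and "tvec" (3), from world to camera coordinates, as OpenCV has them. Camera axes: x right, y down, z forward; pixel columns grow to the right and rows downward; lengths in mm; the calibration is good to about 2 mm. A picture is of the moment at which its call begins. There is no depth.
A pose or a line that the arm cannot do raises manip.IKError and nothing moves.
- manip.hand_in(): hands the job in, once; it reports no verdict.
The state is a dict: "clock": time; "joint_positions": joint angles; "qd": joint speeds; "joint_efforts": joint torques, N m; "ee_pos": TCP position; "ee_rot": TCP orientation; "contact_force": force on the tool from outside, world axes, zero at the start; "moment": the same for the moment, N m; "opening": finger opening in mm.
Only numpy, scipy, OpenCV 4.12 (cv2) and the standard library are available. Lean on these libraries where they do the work, as an engineer would, in place of code of your own. Each camera call takes 0.05 s, during which the arm holds its last target. There are 200 camera calls.

## Working session

There is one attempt and no reset: what is moved stays moved. The work goes in short steps, each a Python script; the robot and the scene stay as the last script left them, time stands still between calls to the robot, and variables do not carry over. Pictures are saved under pics/ and viewed, about 12 in all and at most 16, crops included, and the job is handed in when it is done.

```bash
mkdir -p pics
python3 - <<'E'
from station import manip
import cv2,numpy as np
for n in("side","top"):
    c=manip.camera(n); cv2.imwrite(f"pics/{n}0.png",cv2.resize(c["pixels"][:,:,::-1],(800,600),interpolation=cv2.INTER_CUBIC))
    R=cv2.Rodrigues(np.array(c["rvec"],float))[0]
    print(n,c["fx"],c["fy"],c["cx"],c["cy"],c["rvec"],c["tvec"],(-R.T@np.array(c["tvec"])).round(1))
s=manip.observe();print(s)
E
```

```text
side 461.34884055778923 461.34884055778923 255.96052997335858 196.53445645084398 [ 2.12488403 -0.14337439  0.08740012] [-507.14534162   96.30614597 1526.62825694] [  326.3 -1301.6   892.5]
top 374.25322158303203 374.25322158303203 253.0571181358301 192.79437503319048 [ 2.17873794 -2.16488201  0.08105545] [   5.58178049  506.81930539 1010.69807221] [ 417.9   -3.4 1050.6]
{'clock': 0.1, 'joint_positions': array([-1.47896961e+00,  1.50951044e-01,  1.43789891e+00, -1.82105373e-05,
        1.55381739e+00, -1.34032514e-01]), 'qd': array([-0.0002495 , -0.00055947, -0.00190747,  0.00010589,  0.00021463,
       -0.00233721]), 'joint_efforts': array([ 6.37575096e-03, -7.14380550e+01, -5.71791208e+01, -3.47562013e-05,
        7.25436825e-03, -6.31043804e-06]), 'ee_pos': array([ 128.72577096, -560.38635619,  404.16104499]), 'ee_rot': array([ 0.07968536, -0.07968219,  0.70298257, -0.70222255]), 'contact_force': array([ 0.85508298, -0.44469021, -0.16945544]), 'moment': array([-0.0008542 , -0.00201118,  0.01400027]), 'opening': 85.33243963973489}
```

View pics/side0.png

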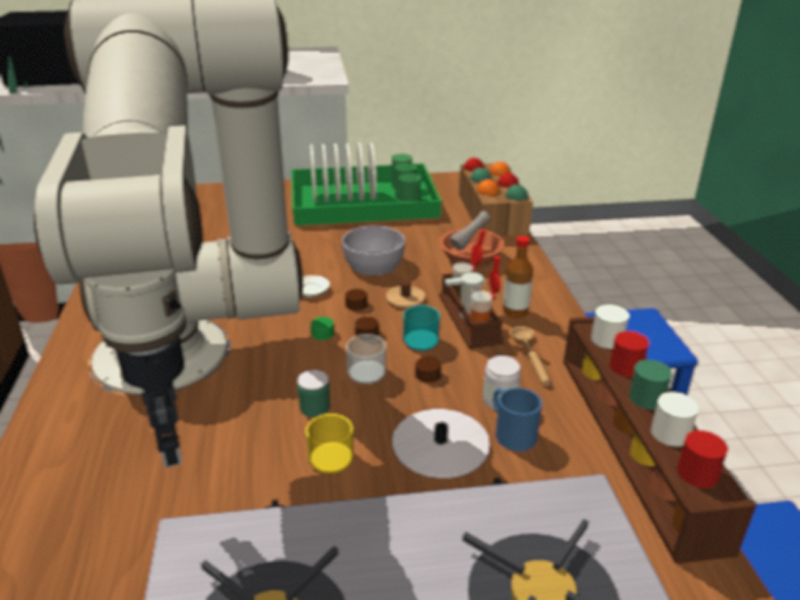

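View pics/top0.png

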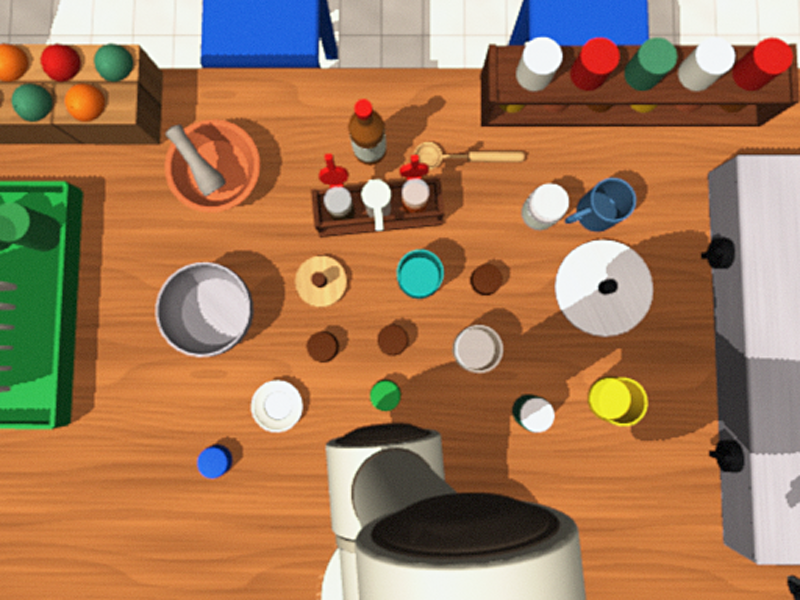

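The side view shows the arm at left, bowl (373,250), wood cover (405,296), metal cover (440,442), clear jar (366,358), three brown cakes at (356,298), (367,327) and (428,369), and the rack near (470,300).

Candidates in the top view:
- **Cakes:** brown (323,346), (393,339), (487,279). Blue (214,461) and green (385,395) are decoys.
- **Jar:** clear (478,348). Turquoise (420,272) and yellow (617,400) are decoys.
- **Covers:** wood (320,281) and metal (603,288). The saucer (277,405) is a bystander.

Next I'll take close crops.

```bash
cat > h.py <<'E'
import numpy as np,cv2
from scipy.spatial.transform import Rotation as Rot
from scipy.optimize import least_squares
from station import manip
def cam(n):
    c=manip.camera(n); K=np.array([[c["fx"],0,c["cx"]],[0,c["fy"],c["cy"]],[0,0,1.]])
    return c["pixels"][:,:,::-1].copy(),K@np.c_[cv2.Rodrigues(np.array(c["rvec"],float))[0],c["tvec"]]
def tri(Ps,Pt,s,t):
    X=cv2.triangulatePoints(Ps,Pt,np.array(s,float),np.array(t,float))[:,0]; X=X[:3]/X[3]
    e=[np.hypot(*((lambda p:p[:2]/p[2])(P@np.r_[X,1])-u)) for P,u in((Ps,s),(Pt,t))]
    return X.round(1),np.round(e,1)
def onz(P,u,z):
    A=np.c_[P[:,0],P[:,1],-np.array([u[0],u[1],1.])]; return np.linalg.solve(A,-(P[:,3]+P[:,2]*z))[:2].round(1)
def crop(im,x0,y0,w,h,k,name):
    cv2.imwrite(f"pics/{name}.png",cv2.resize(im[y0:y0+h,x0:x0+w],None,fx=k,fy=k,interpolation=cv2.INTER_CUBIC))
def quat(a):  # tool down, jaw axis at angle a
    z=np.array([np.cos(a),np.sin(a),0]);y=np.array([0,0,-1.]);R=np.c_[np.cross(y,z),y,z]
    return Rot.from_matrix(R).as_quat()[[3,0,1,2]]
def best(p,a):
    q0=manip.observe()["joint_positions"];c=[]
    for b in(a,a+np.pi):
        q=manip.solve_ik(list(p),list(quat(b)))
        if q is not None:c.append((abs(q[5])+.3*np.abs(np.array(q)-q0).max(),b))
    return min(c)[1]
def go(x,y,z,a): manip.goto([x,y,z+155],list(quat(a)))   # z of grasp point
def line(x,y,z,a=None,v=150): manip.servo_line([x,y,z+155],None if a is None else list(quat(a)),v=v)
def st(m=""):
    s=manip.observe();print(m,"t%.1f"%s["clock"],"p",s["ee_pos"].round(0),"F",s["contact_force"].round(1),"op %.1f"%s["opening"]);return s
E
python3 - <<'E'
from h import *
s,Ps=cam("side");t,Pt=cam("top");np.savez("P.npz",s=Ps,t=Pt)
crop(s,188,138,180,150,4,"side1")
crop(t,190,85,110,75,7,"rack1")
crop(t,95,150,225,105,3.5,"top1")
E
```

```text
(no output)
```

View pics/side1.png

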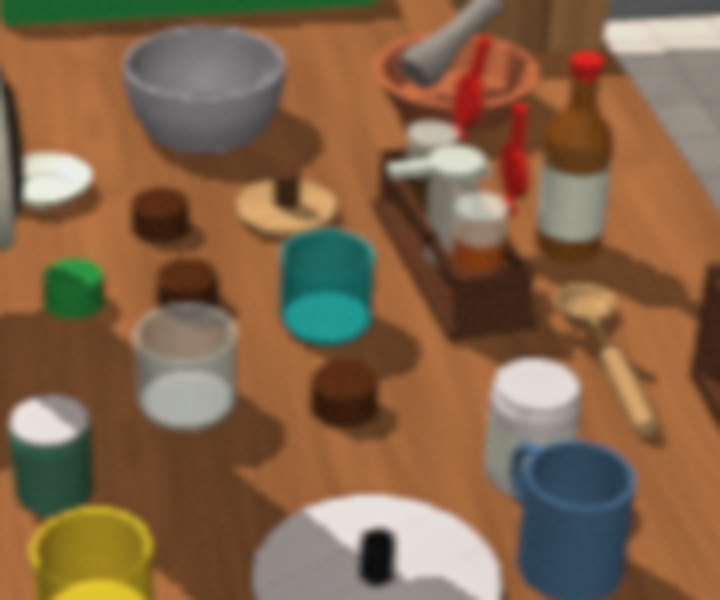

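View pics/rack1.png

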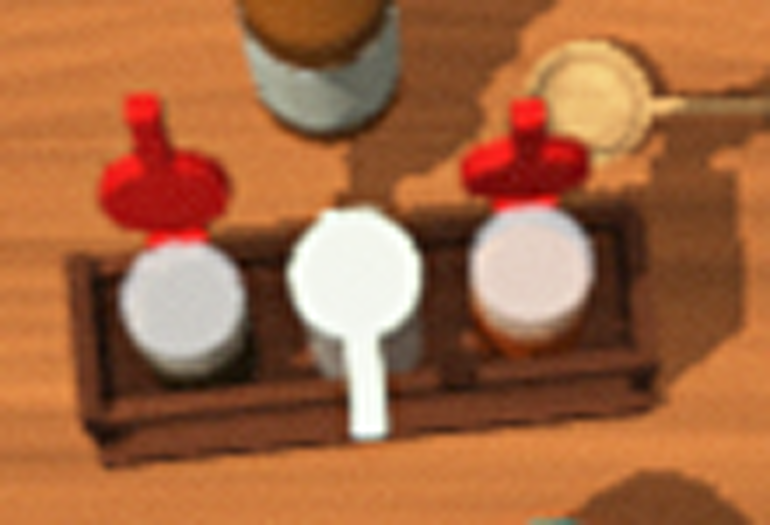

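View pics/top1.png

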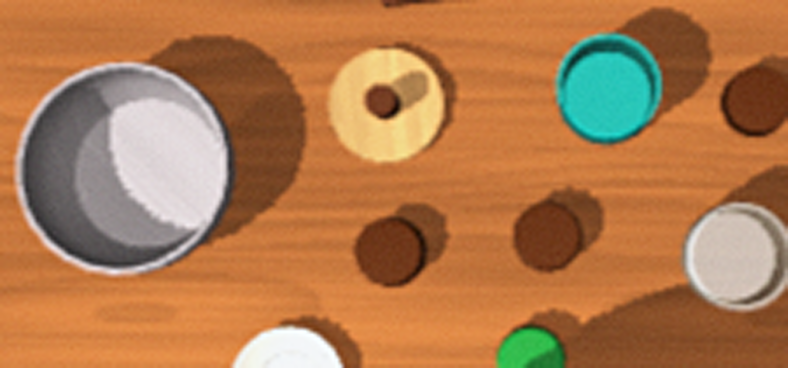

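The side crop shows cakes at (160,203), (188,275) and (345,377), the jar rim at (187,327), and the bowl rim at (205,70). The knobs are at (377,537) and (288,183), the white tab end at (390,168), and the red tab tips at (483,42) and (518,108). The rack crop shows the white tab pointing to the front at (369,435), and red tips at (142,98) and (527,103). That leaves three brown cakes, with no fourth in view.

Run:
```python
from h import *
d=np.load("P.npz");Ps,Pt=d["s"],d["t"]
f=lambda u,k,x,y:((u[0]+.5)/k-.5+x,(u[1]+.5)/k-.5+y)
S=lambda *u:f(u,4,188,138);R=lambda *u:f(u,7,190,85);T=lambda *u:f(u,3.5,95,150);B=lambda *u:f(u,1.5625,0,0)
for n,s,t in[("c1",S(160,203),T(390,248)),("c2",S(188,275),T(547,235)),("c3",S(345,377),T(755,99)),("jar rim",S(187,327),T(738,256)),
 ("bowl rim",S(205,70),T(124,168)),("bcov knob",S(377,537),B(608,286)),("wcov knob",S(288,183),T(379,99)),("wcov disc",S(287,208),T(387,104)),
 ("white tab end",S(390,168),R(369,432)),("white disc",S(455,160),R(355,275)),("redA tip",S(518,108),R(527,103)),("redB tip",S(483,42),R(142,98)),
 ("redA rimtop",S(480,204),R(532,264)),("redB rimtop",S(433,134),R(182,298))]:
    X,e=tri(Ps,Pt,s,t);print(n,X,e)
for n,t,z in[("c1",T(390,248),30),("c2",T(547,235),30),("c3",T(755,99),30),("jar",T(738,256),70),("bowl",T(124,168),70),("bcov disc",B(604,288),14),("wcov disc",T(387,104),14),
 ("bcovknob",B(608,286),48),("wcovknob",T(379,99),48),("whitedisc",R(355,275),110),("whitetab",R(369,435),110),("redA tube",R(532,264),100),("redB tube",R(182,298),100)]:print(n,onz(Pt,t,z))
```

```text
c1 [427.9 136.3  29.9] [0.3 0.6]
c2 [440.3  14.1  29.9] [0.  0.1]
c3 [ 548.1 -148.1   30.1] [0.  0.1]
jar rim [ 425.7 -128.4   75.4] [0.2 0.3]
bowl rim [489.2 335.6  60.8] [0.1 0.2]
bcov knob [ 533.9 -356.3   47.4] [0.1 0.1]
wcov knob [545.6 145.9  36.5] [0. 0.]
wcov disc [544.6 143.2  11.4] [0. 0.]
white tab end [617.3  36.1 109.7] [0.2 0.3]
white disc [675.3  41.8 110.2] [0.2 0.4]
redA tip [710.3 -19.2 191. ] [0.6 1.3]
redB tip [712.8 111.1 187. ] [0.6 1.4]
redA rimtop [681.9 -23.1 104.3] [0.1 0.2]
redB rimtop [669.8 106.1 100.8] [0.  0.1]
c1 [429.6 136.2]
c2 [440.5  14.1]
c3 [ 547.9 -148.1]
jar [ 424.9 -129.1]
bowl [487.9 332.5]
bcov disc [ 533.7 -360.9]
wcov disc [544.3 142.8]
bcovknob [ 533.4 -356.1]
wcovknob [544.  144.3]
whitedisc [676.4  41.7]
whitetab [617.   36.1]
redA tube [683.6 -23.3]
redB tube [670.2 106.2]
```

Measured heights agree with the text: cakes at 30 mm, knob at 47, tab at 110, and tube spacing 65. The bowl's side reading of z = 61 was poor, so I take the top view at 70. Now I'll move the first cake, the one farthest right.

```bash
cat >> h.py <<'E'
BOWL=np.array([488.,332.5])
def find(base,img,P,X,half=14,win=30):
    "template search of baseline patch around X; returns score, pixel shift"
    u=P@np.r_[X,1];u=np.round(u[:2]/u[2]).astype(int)
    c=lambda I,h:I[u[1]-h:u[1]+h+1,u[0]-h:u[0]+h+1]
    r=cv2.matchTemplate(c(img,win),c(base,half),cv2.TM_CCOEFF_NORMED);_,m,_,l=cv2.minMaxLoc(r)
    return round(m,2),np.array(l)-(win-half)
def pick(x,y,zg,a,N=40,up=150):
    manip.open_gripper();a=best((x,y,zg+155),a);go(x,y,up,a);line(x,y,zg,v=180);manip.close_gripper(N);st("grip");line(x,y,up,v=200);return st("lift")["opening"]
def drop(phi,zg,r=30):
    x,y=BOWL+r*np.array([np.cos(phi),np.sin(phi)]);a=best((x,y,zg+155),phi+np.pi/2)
    go(x,y,150,a);st("over");line(x,y,zg,v=150);st("low");manip.open_gripper();manip.wait(.3);line(x,y,150,v=250);st("out")
E
python3 - <<'E'
from h import *
b,_=cam("top");cv2.imwrite("pics/base_top.png",b)
o=pick(548,-148,27,0.0)
if o>40: drop(-np.pi/3,44)
E
```

```text
grip t3.9 p [ 548. -148.  183.] F [-3.1  1.1 10.7] op 52.2
lift t4.6 p [ 548. -148.  304.] F [ 0.6 -1.  -1.1] op 52.1
over t6.3 p [503. 306. 305.] F [-0.3  0.5 -1.3] op 52.1
low t7.2 p [503. 307. 200.] F [ 0.6 -0.2 -1.6] op 52.5
out t8.5 p [503. 306. 305.] F [-0.1 -0.2 -0.5] op 85.5
```

Run:
```python
from h import *
b=cv2.imread("pics/base_top.png")
t,Pt=cam("top")
print([find(b,t,Pt,X) for X in([429,136,30],[440,14,30],[545,145,14],[425,-129,70])])
o=pick(440.4,14.1,27,np.pi/2)
if o>40: drop(np.pi/3,52)
go(380,0,200,best((380,0,355),np.pi/2))
t,Pt=cam("top");s,_=cam("side")
print([find(b,t,Pt,X) for X in([429,136,30],[545,145,14])])
cv2.imwrite("pics/chk1.png",np.hstack([cv2.resize(t[140:240,80:180],(400,400),interpolation=cv2.INTER_CUBIC),cv2.resize(s[130:230,190:290],(400,400),interpolation=cv2.INTER_CUBIC)]))
```

```text
[(1.0, array([0, 0])), (0.99, array([0, 0])), (0.79, array([0, 0])), (0.94, array([0, 0]))]
grip t11.4 p [441.  14. 183.] F [-4.2  1.9 12.7] op 52.1
lift t12.2 p [440.  14. 304.] F [ 0.8  0.5 -1.6] op 52.0
over t13.5 p [503. 357. 305.] F [ 0.6  0.4 -0.9] op 52.5
low t14.3 p [503. 358. 207.] F [0.6 2.8 1. ] op 52.3
out t15.6 p [503. 358. 305.] F [-0.8  0.3 -0.3] op 85.6
[(0.44, array([-9, -1])), (1.0, array([0, 0]))]
```

View pics/chk1.png

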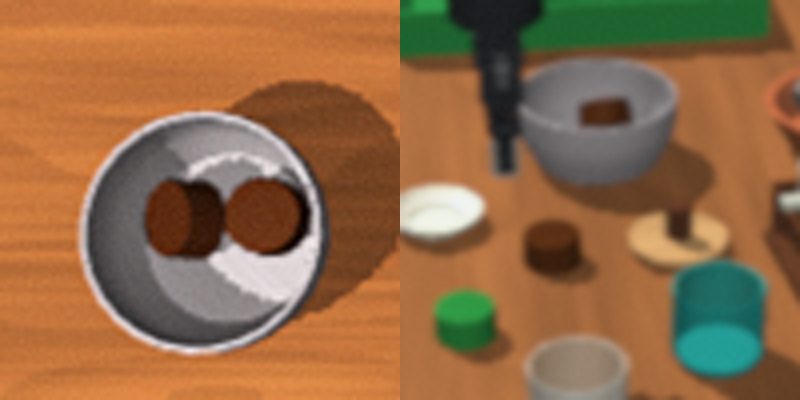

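Both cakes are in the bowl. One lies flat at (268,215), but the other at (185,218) is tilted, with its right edge riding on the first. My slot spacing was 52 mm, less than the 56 mm cake diameter. I'll push it toward +y with the closed fingertips just above the first cake's top.

Run:
```python
from h import *
Pt=np.load("P.npz")["t"]
f=lambda u,v:((u+.5)/4-.5+80,(v+.5)/4-.5+140)
print("bowl",onz(Pt,f(203,232),70),"A",onz(Pt,f(268,215),34),"Btop",onz(Pt,f(172,218),48),"Bright",onz(Pt,f(225,218),40),"Bleft",onz(Pt,f(146,218),35))
x=onz(Pt,f(190,218),42)[0]; print(x)
y0=BOWL[1]
manip.close_gripper(40)
a=best((x,y0-32,225),0.0);go(x,y0-32,150,a);line(x,y0-32,60,v=150);st("in")
for dy in(-24,-16,-10,-6):
    line(x,y0+dy,60,v=60);s=st(dy)
    if np.abs(s["contact_force"]).max()>25:break
line(x,y0-14,60,v=100);line(x,y0-14,150,v=200)
go(380,0,200,best((380,0,355),np.pi/2))
t,_=cam("top");s,_=cam("side")
cv2.imwrite("pics/chk2.png",np.hstack([cv2.resize(t[140:240,80:180],(400,400),interpolation=cv2.INTER_CUBIC),cv2.resize(s[130:230,190:290],(400,400),interpolation=cv2.INTER_CUBIC)]))
```

```text
bowl [487.9 331.7] A [502.4 299.8] Btop [498.8 360.5] Bright [499.7 327.2] Bleft [499.8 383.1]
499.4
in t19.9 p [500. 300. 216.] F [ 0.1 -0.6 -0.3] op 0.2
-24 t20.2 p [499. 309. 216.] F [-0.4 -0.8 -0.8] op 0.1
-16 t20.4 p [499. 317. 215.] F [-0.8  0.   0.5] op 0.1
-10 t20.7 p [499. 323. 215.] F [-0.7 -0.9 -1.1] op 0.1
-6 t20.9 p [499. 327. 215.] F [-0.4 -0.4 -1.1] op -0.0
```

View pics/chk2.png

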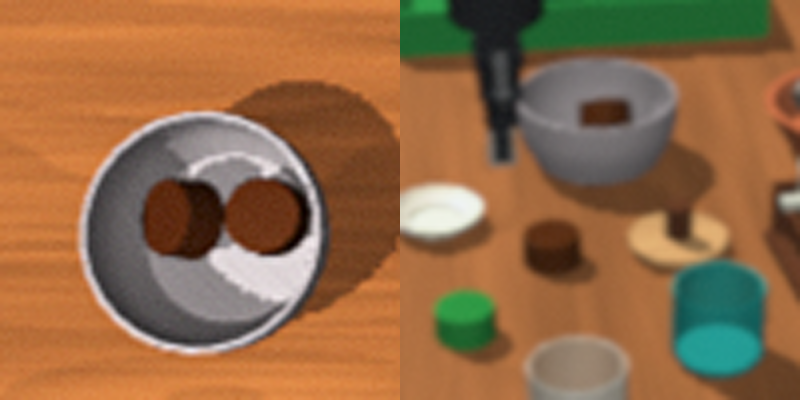

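It barely moved and the push force was about 0, so contact came only at the end. I'll push further.

Run:
```python
from h import *
x=499.5;y0=BOWL[1]
a=best((x,y0-20,225),0.0);go(x,y0-20,150,a);line(x,y0-20,58,v=150);st("in")
for dy in(-6,-2,2,6,9):
    line(x,y0+dy,58,v=60);s=st(dy)
    if np.abs(s["contact_force"]).max()>25:break
line(x,y0+3,58,v=100);line(x,y0+3,150,v=200)
go(380,0,200,best((380,0,355),np.pi/2))
t,_=cam("top");s,_=cam("side")
cv2.imwrite("pics/chk3.png",np.hstack([cv2.resize(t[140:240,80:180],(400,400),interpolation=cv2.INTER_CUBIC),cv2.resize(s[130:230,190:290],(400,400),interpolation=cv2.INTER_CUBIC)]))
```

```text
in t25.2 p [500. 312. 214.] F [0.3 0.2 0.5] op 0.1
-6 t25.6 p [499. 327. 213.] F [-0.1  0.3  0.7] op 0.0
-2 t25.9 p [499. 331. 213.] F [0.2 0.1 0.2] op 0.3
2 t26.1 p [499. 335. 213.] F [-0.3 -0.1  0. ] op -0.1
6 t26.4 p [499. 339. 213.] F [-0.8 -0.8  0.2] op 0.1
9 t26.6 p [499. 342. 213.] F [ 0.3 -0.  -0.1] op 0.1
```

View pics/chk3.png

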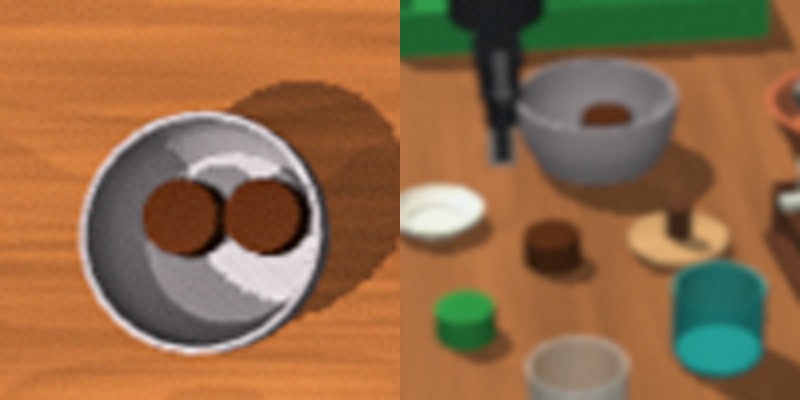

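Both cakes now lie flat, at (264,216) and (183,217). The third goes into the −x gap.

Run:
```python
from h import *
Pt=np.load("P.npz")["t"]
f=lambda u,v:((u+.5)/4-.5+80,(v+.5)/4-.5+140)
A=onz(Pt,f(264,216),34);B=onz(Pt,f(183,217),34);print(A,B,np.linalg.norm(A-B))
m=(A+B)/2;d=(B-A)/np.linalg.norm(B-A);n=np.array([-d[1],d[0]]);n*=-np.sign(n[0])
C=m+n*np.sqrt(57.5**2-(np.linalg.norm(A-B)/2)**2);rel=C-BOWL;print(C,rel)
o=pick(429,136.2,27,np.pi/2)
if o>40: drop(np.arctan2(rel[1],rel[0]),56,np.hypot(*rel))
go(380,0,200,best((380,0,355),np.pi/2))
t,_=cam("top");s,_=cam("side")
b=cv2.imread("pics/base_top.png");print([find(b,t,Pt,X) for X in([545,145,14],[534,-358,14])])
cv2.imwrite("pics/chk4.png",np.hstack([cv2.resize(t[140:240,80:180],(400,400),interpolation=cv2.INTER_CUBIC),cv2.resize(s[130:230,190:290],(400,400),interpolation=cv2.INTER_CUBIC)]))
```

```text
[501.7 302.5] [500.7 358.1] 55.60899207861983
[450.87763089 329.39492142] [-37.12236911  -3.10507858]
grip t31.6 p [429. 136. 183.] F [-3.7 -1.9 14.9] op 52.2
lift t32.4 p [429. 136. 304.] F [-0.9 -0.1 -1.5] op 52.2
over t34.9 p [451. 329. 305.] F [-0.1 -0.5 -0.2] op 52.2
low t35.7 p [451. 330. 212.] F [0.1 0.1 0.3] op 52.4
out t37.0 p [451. 329. 306.] F [-0.2 -0.6 -0.1] op 85.4
[(1.0, array([0, 0])), (0.85, array([-4, -7]))]
```

View pics/chk4.png

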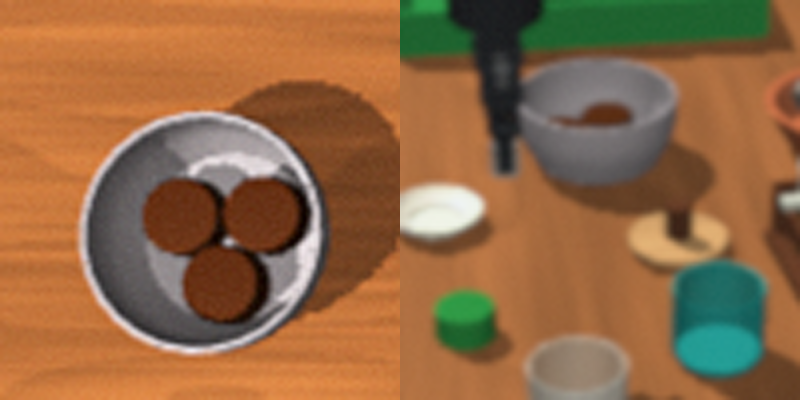

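All three cakes are flat in the bowl. The metal cover may have shifted, since the template moved by (−4,−7), so I'll look.

Run:
```python
from h import *
t,_=cam("top");s,_=cam("side")
cv2.imwrite("pics/chk5.png",np.hstack([cv2.resize(t[130:230,330:430],(400,400),interpolation=cv2.INTER_CUBIC),cv2.resize(s[240:320,240:320],(400,400),interpolation=cv2.INTER_CUBIC)]))
```

```text
(no output)
```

View pics/chk5.png

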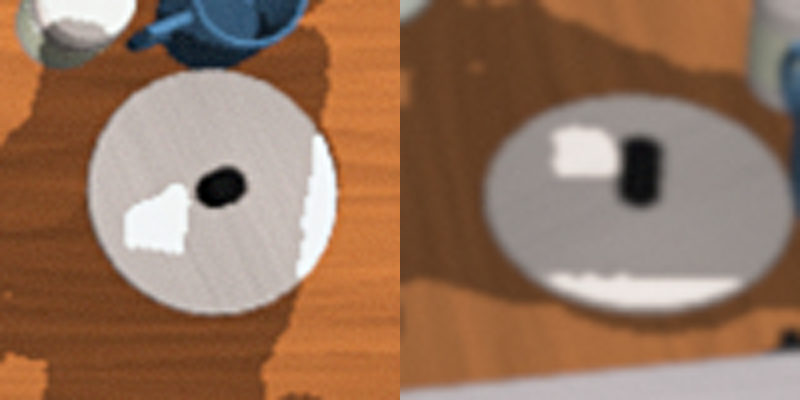

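The metal cover was knocked a little. Its disc centre is now at (213,192) in the left half and the knob top near (640,148) on the right. I'll remeasure and pick it by the knob.

Run:
```python
from h import *
d=np.load("P.npz");Ps,Pt=d["s"],d["t"]
f=lambda u,v:((u+.5)/4-.5+330,(v+.5)/4-.5+130)
g=lambda u,v:((u-400+.5)/5-.5+240,(v+.5)/5-.5+240)
print("disc",onz(Pt,f(213,192),14),"knob",onz(Pt,f(231,185),48),tri(Ps,Pt,g(640,146),f(231,185)))
x,y=(onz(Pt,f(213,192),14)+onz(Pt,f(231,185),48))/2;print(x,y)
o=pick(x,y,34,0.0,60,up=220)
if o>15:
    a=best((400,0,400),np.pi/2);go(400,0,240,a);st("mid")
    a=best((*BOWL,350),np.pi/2);go(*BOWL,200,a)
    manip.wait(.3);s=st("over bowl")
    t,_=cam("top");cv2.imwrite("pics/chk6.png",cv2.resize(t[120:250,60:200],(560,520),interpolation=cv2.INTER_CUBIC))
```

```text
disc [ 551.9 -351.6] knob [ 552.3 -352.3] (array([ 551.3, -350.9,   51.9]), array([0.1, 0.2]))
552.0999999999999 -351.95000000000005
grip t41.9 p [ 552. -352.  189.] F [-0.2  0.   6.2] op 24.8
lift t43.0 p [ 552. -352.  373.] F [-0.4 -0.1 -0.6] op 24.6
mid t44.8 p [400.  -0. 395.] F [ 0.  -0.4 -2.3] op 24.4
over bowl t47.3 p [488. 332. 355.] F [-0.4 -0.3 -2.2] op 24.1
```

Run:
```python
from h import *
x,y=488.,332.2
line(x,y,112,v=120);st()
for z in(104,100,98,96.5):
    line(x,y,z,v=40);s=st(z)
    if s["contact_force"][2]>4:break
manip.open_gripper();manip.wait(.3);line(x,y,180,v=200);st("out")
go(380,0,220,best((380,0,375),np.pi/2))
t,Pt=cam("top");s,_=cam("side")
b=cv2.imread("pics/base_top.png");print([find(b,t,Pt,X) for X in([545,145,14],[425,-129,70])])
cv2.imwrite("pics/chk7.png",np.hstack([cv2.resize(t[135:235,80:180],(400,400),interpolation=cv2.INTER_CUBIC),cv2.resize(s[130:230,190:290],(400,400),interpolation=cv2.INTER_CUBIC)]))
```

```text
t48.3 p [488. 332. 268.] F [ 0.2  0.4 -1.4] op 24.4
104 t48.6 p [488. 332. 259.] F [-0.1 -0.8 -1.9] op 24.7
100 t48.9 p [488. 332. 255.] F [-0.2 -0.4 -1.8] op 24.9
98 t49.1 p [488. 332. 253.] F [ 0.1  0.2 -1.8] op 24.5
96.5 t49.4 p [488. 332. 251.] F [-0.   0.1 -1.3] op 24.0
out t50.9 p [488. 332. 335.] F [-0.7 -0.  -1.4] op 85.5
[(1.0, array([0, 0])), (0.4, array([ 4, -4]))]
```

View pics/chk7.png

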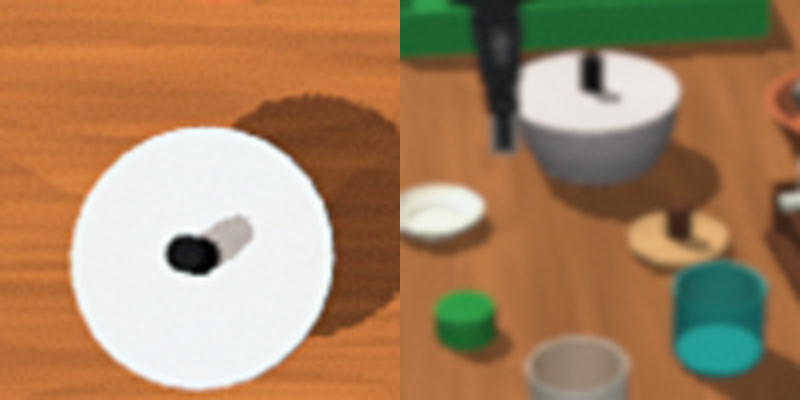

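The metal cover is seated in the bowl and looks level. Next is the wooden cover, held at its knob.

Run:
```python
from h import *
Pt=np.load("P.npz")["t"]
f=lambda u,v:((u+.5)/4-.5+80,(v+.5)/4-.5+135)
print("lid disc",onz(Pt,f(202,257),76))
o=pick(544.5,143.8,34,0.0,60,up=200)
if o>15:
    x,y=425.,-129.
    go(400,0,220,best((400,0,375),np.pi/2));go(x,y,150,best((x,y,305),np.pi/2));st("over")
    line(x,y,110,v=120)
    for z in(103,99,97):
        line(x,y,z,v=40);s=st(z)
        if s["contact_force"][2]>4:break
    manip.open_gripper();manip.wait(.3);line(x,y,170,v=200);st("out")
go(400,200,220,best((400,200,375),np.pi/2))
t,_=cam("top");s,_=cam("side")
cv2.imwrite("pics/chk8.png",np.hstack([cv2.resize(t[150:250,260:360],(400,400),interpolation=cv2.INTER_CUBIC),cv2.resize(s[170:270,190:290],(400,400),interpolation=cv2.INTER_CUBIC)]))
```

```text
lid disc [484.2 330.2]
grip t55.9 p [545. 144. 189.] F [-1.7 -0.3  5.5] op 24.5
lift t56.9 p [544. 144. 354.] F [-0.   0.4 -1.3] op 24.2
over t58.7 p [ 425. -129.  305.] F [0.1 1.1 0.1] op 24.6
103 t59.5 p [ 425. -129.  258.] F [ 0.4 -0.6 -1.1] op 24.5
99 t59.8 p [ 425. -129.  254.] F [ 0.   0.5 -1.1] op 24.6
97 t60.0 p [ 425. -129.  252.] F [ 0.  -0.3 -1.3] op 24.6
out t61.5 p [ 425. -129.  325.] F [-0.1 -0.6 -0.6] op 85.6
```

View pics/chk8.png

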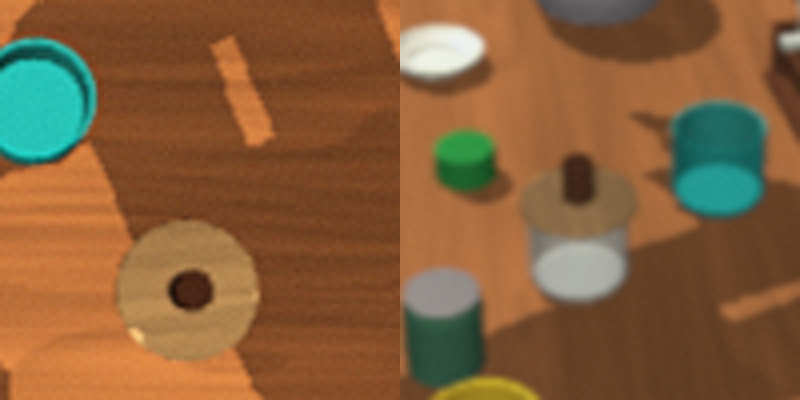

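The jar cover is seated, centred and level. Now the white cap: I'll grip its tab and follow the arc to about 1.25 rad.

```bash
cat >> h.py <<'E'
PSI=.097;EV=np.array([np.cos(PSI),np.sin(PSI)])
HW=np.array([702.2,44.2]);HA=np.array([708.9,-20.5]);HB=np.array([696.0,108.7])
E
python3 - <<'E'
from h import *
r=72;W=lambda th:(*(HW-r*np.cos(th)*EV),105+r*np.sin(th))
p=W(0);manip.open_gripper();a=best((p[0],p[1],260),PSI+np.pi/2)
go(p[0],p[1],210,a);line(*p,v=150);st("at tab");manip.close_gripper(25);st("grip")
for th in np.linspace(.15,1.3,8):
    line(*W(th),v=80)
    s=st("%.2f"%th)
    if s["opening"]<6 or np.abs(s["contact_force"]).max()>35:break
manip.open_gripper();manip.wait(.2);q=W(th);line(q[0],q[1],260,v=200);st("out")
E
```

```text
at tab t65.8 p [631.  37. 261.] F [ 0.6 -0.5 -0. ] op 85.6
grip t66.5 p [631.  38. 260.] F [-0.3  5.1  1.3] op 11.2
0.15 t66.8 p [631.  38. 271.] F [-2.   5.4  1.8] op 11.4
0.31 t67.1 p [634.  38. 283.] F [-3.4  5.8  1.3] op 11.5
0.48 t67.4 p [639.  38. 294.] F [-4.7  6.1  2.4] op 11.6
0.64 t67.7 p [645.  39. 304.] F [-4.   6.7  2.7] op 11.3
0.81 t68.0 p [653.  40. 313.] F [-1.4  5.8  3.9] op 11.1
0.97 t68.3 p [662.  41. 320.] F [-1.2  7.2  1.8] op 11.7
1.14 t68.6 p [672.  42. 326.] F [-1.4  7.   2.5] op 11.6
1.30 t68.9 p [683.  43. 330.] F [-1.3  7.6  2.5] op 11.2
out t70.4 p [683.  42. 415.] F [ 0.1  0.2 -0.9] op 85.6
```

Run:
```python
from h import *
manip.close_gripper(40);r=70
def W(H,th,dx=0):
    return (*(H+(-r*np.cos(th)+5*np.sin(th)+11+dx)*EV),105+r*np.sin(th)+5*np.cos(th)+18)
for H,t0 in((HA,1.70),(HB,1.87)):
    p=W(H,t0,6);a=best((p[0],p[1],p[2]+155),PSI+np.pi/2)
    go(p[0],p[1],275,a);line(*p,v=150);st("behind")
    for th in np.linspace(t0,0,12):
        line(*W(H,th),v=110);s=manip.observe()
        if np.abs(s["contact_force"]).max()>30:st("stop %.2f"%th);break
    st("th %.2f"%th);q=W(H,0)
    for dz in(-2,-4,-6):
        line(q[0],q[1],q[2]+dz,v=30);s=st(dz)
        if s["contact_force"][2]>12:break
    line(q[0],q[1],275,v=200);st("out")
go(420,150,260,best((420,150,415),np.pi/2));manip.open_gripper()
t,_=cam("top");s,_=cam("side")
cv2.imwrite("pics/chk9.png",np.hstack([cv2.resize(t[85:185,190:290],(400,400),interpolation=cv2.INTER_CUBIC),cv2.resize(s[140:220,265:345],(400,400),interpolation=cv2.INTER_CUBIC)]))
```

```text
behind t72.3 p [740. -17. 348.] F [ 1.2 -0.5  0.8] op -0.0
th 0.00 t75.3 p [650. -26. 283.] F [0.9 0.2 0.5] op -0.2
-2 t75.5 p [650. -26. 282.] F [-5.1  0.7 13.8] op -0.1
out t76.4 p [650. -26. 428.] F [ 1.   0.5 -0.9] op -0.1
behind t77.8 p [738. 112. 345.] F [-0.2  0.   1.1] op 0.4
th 0.00 t80.9 p [638. 103. 284.] F [-0.3  0.2  0.2] op 0.0
-2 t81.2 p [637. 103. 283.] F [-3.5 -0.7 13.5] op 0.2
out t82.1 p [637. 103. 428.] F [-0.6 -0.7 -0. ] op 0.7
```

View pics/chk9.png

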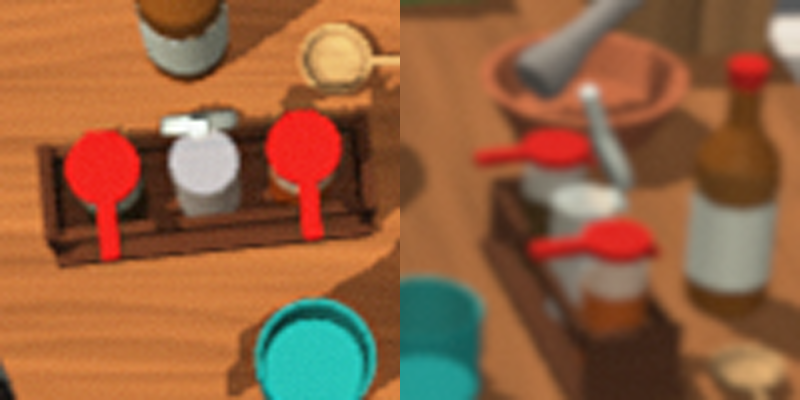

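Both red caps are shut, each with a firm 13 N stop at tab height, and the white cap stands open. One last overall look before handing in.

Run:
```python
from h import *
go(330,-20,300,best((330,-20,455),np.pi/2));manip.wait(.3);st()
t,_=cam("top");s,_=cam("side")
cv2.imwrite("pics/chk10.png",np.vstack([cv2.resize(t[80:250,90:430],(680,340)),cv2.resize(s[130:300,180:420],(367,260)).copy() if 0 else cv2.resize(s[140:270,180:520],(680,260))]))
```

```text
t85.0 p [330. -20. 455.] F [0.7 0.6 0.6] op 85.5
```

View pics/chk10.png

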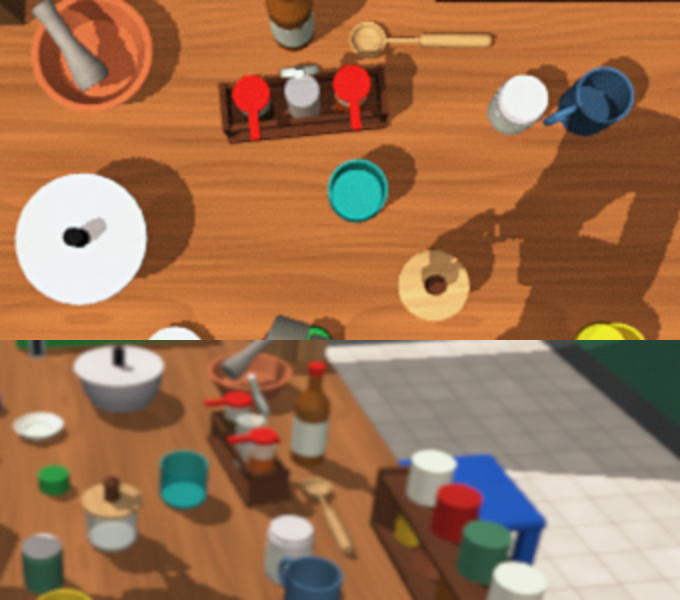

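Both covers sit level: metal at (80,238), wood at (434,285). The red caps are shut, the white cap is up, and the bystanders in view are in place. Handing in.

```bash
python3 -c "
from station import manip
print(manip.hand_in())"
```

```text
the job is handed in; nothing more can be done
None
```

The bench is closed up and I handed the job in at about 85 s on the robot's clock; no verdict comes back, so the following is from my own checks.

- **Sugar:** I found three cakes and no sign of a fourth. All three lay flat in the bowl before it was covered. The second first landed tilted on the first, because I set the slots 52 mm apart for 56 mm cakes. I nudged it flat with the fingertips.
- **Metal cover:** It was knocked about 20 mm aside during the run, so I measured it again before gripping. It now sits level, about 4 mm off the bowl's centre by the top camera (11 mm allowed).
- **Wooden cover:** It looks level and centred on the jar, judged by eye from both views.
- **Caps:** Both red caps are shut. Each reached a firm stop of about 13 N within 2 mm of the expected tab height. The white cap was led to about 1.3 rad and stands open in the last pictures.
- **Rest of the bench:** The last pictures show the bystanders in view where they were, and the arm is clear with about zero contact force. That final view cut off part of the saucer and the tin.

Two measurements disagreed with the given sizes. The side view put the bowl rim at 61 mm and the jar rim at 75 mm, where the text says 70 mm for both. I used 70 mm, and both covers seated.

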